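# Put the loupe away under the flush sliding lid

## Robot

A 7-joint arm with a two-finger parallel gripper is mounted at the origin on a cart in front of the work surface, level with it; the furniture and walls round the work are solid. World frame = base frame: x ahead of the robot, y to its left, z up, the work surface at z = 0. Lengths are in m, angles in rad, forces in N, time in s.
With the tool pointing down it reaches from about 0.425 to 0.875 m from the base axis. Payload 8.4 kg.
Tool frame: the origin (TCP) lies on the centre line of the jaws, within the pads' length; the fingertips stand 14 mm ahead of it and the grasp point (between the pads) lies 5 mm behind it; z points along the fingers, y is the line along which they close (so a half turn about z gives the same grasp; the last joint's range is limited). The gripper opens to 87 mm and grips with 3 to 60 N. Pads are 19 mm wide; open, the fingers measure 117 mm over their backs; the gripper's body (75 mm by 190 mm) begins 51 mm behind the grasp point.
Start: joints at [-1.29, 0.333, 0.04, 1.465, -0.013, 1.343, -0.059], TCP at [0.241, 0.604, 0.237] pointing down, gripper open.
Joint ranges: [-2.58, 2.58], [-0.38, 2.09], [-1.3, 1.39], [0.25, 2.4], [-1.5, 4.64], [0.08, 2.09], [-2.65, 2.65]. Speed limits (rad/s): [2.22, 2.22, 2.79, 2.79, 3.14, 3.14, 3.14].

## Interface

Orientations are given as a unit quaternion [w, x, y, z].
In Python, from cell import status, get_image, order, finder gives the robot as it stands.
- The arm moves only by the shell command python3 -m crank 'ROWS' [FORCE]. ROWS is JSON, a list of rows, each a list of 7 numbers: the shift along the tool's x, y, z in m, then the turn, a rotation vector about the tool's x, y, z in rad, then the opening, from 0 (shut) to 1 (fully open). In form: [[dx, dy, dz, ax, ay, az, gripper], ...]. A call has 1 to 10 rows; each row shifts and turns the commanded pose from where the row before left it, along the tool's axes as they then stand; what a row does not reach is not made up. A row lasts 1/8 s, in which the tool goes at most 62.5 mm and 10.7 degrees, less where a joint would pass 70% of its speed; a pose out of reach is approached as far as the arm can. A call with a gripper value outside its range is refused whole. The fingers move at their own pace and stop on an object; FORCE is the grip in N (left out, the last holds). Time passes only in rows, so rows that do not move let the fingers close. It gives the time, the measured TCP pose, the force, the opening and the grip force at its end, in the units of the state.
- status.get_state(): the state, without advancing time (a new reading comes with each control period).
- get_image(name): name is "scene" or "top" or "wrist"; returns a dict with "img" (384x512x3 uint8, red, green, blue), "camera_matrix" (3x3 intrinsics, pixels), "xyz" and "orientation" of the camera in the world; the wrist camera has in their place "mount" (4x4, takes a point from camera to tool coordinates, whose origin is the TCP and whose axes are the flange's). Camera axes: x right, y up, looking along -z (the intrinsics and any distortion apply to the point x, -y, -z); pixel columns grow to the right and rows downward; lengths in m; the calibration is good to about 2 mm. A picture is of the moment at which its call begins: read the wrist's pose just before it. There is no depth.
- order.hand_in(): hands the job in; it is judged then, once.
Trained networks look in a picture, given as the dict that the camera call returned (one of the last four; its "shot" number tells which), for a name from the list of things; names that differ only in an ending like _2 or _b are one class to them, and where a whole thing is asked for, a point or a joint stands for the part that bears it (a point fixed in the world has none). Each returns a list of dicts, best first, with "confidence" (0 to 1); they miss things now and then, are a little off and sometimes report something else, mostly with a low value. They report only what shows in the picture. A call takes as long as a camera call. They do not tell look-alikes from the thing itself.
- finder.boxes_of(picture, name): "uv" ([column, row] in pixels, amid what is visible of it).
- finder.silhouettes(picture, name): "region" (384x512 bool, what is visible of it) and "uv" ([column, row] in pixels, amid what is visible of it).
- finder.landmark_of(picture, name): "uv" ([column, row] in pixels: a listed point, or the origin of a listed thing).
The state is a dict: "t": time; "joint_positions": joint angles; "joint_vel": joint speeds; "effort": joint torques, N m; "position": TCP position; "tcp_rot": TCP orientation; "wrist_force": force on the tool from outside, world axes, zero at the start; "moment": the same for the moment, N m; "gripper_width": finger opening in m; "gripper_force": force on a finger pad.
Only numpy, scipy, OpenCV 4.12 (cv2) and the standard library are available. Lean on these libraries where they do the work, as an engineer would, in place of code of your own. Each camera call takes 0.05 s, during which the arm holds its last target. There are 200 camera calls.

## Task

Put the black loupe away in its dust box: slide the flush lid open towards the deck end by pressing gently on it with the fingertips (it has no handle), set the loupe upright in the pocket without dropping it, then slide the lid fully shut over it the same way. The lid is thin and cracks if pressed hard (22 N); leave the other things on the bench where they are.

Things in the scene. Friction and masses are not known exactly. Their poses are not given: they have to be found in the camera images.
- dustbox: Wooden dust box, fixed to the bench, 206 x 132 mm. Origin at bench level on its long centre line, 88 mm from the pocket end, 118 mm from the deck end; x along the box to the deck end (the way the lid opens), y across, z up. A level 10 mm base plate (its pose is reported) carries the case, which slopes (see case_hinge). Rim top 54 mm up at angle 0. Walls 10 mm.
- case_hinge (a point): Hinge axis (along box y) of the case at the deck end, box frame x = 105, z = 12 mm. The case is propped up about it at the pocket end by a set angle of 0.02 to 0.15 rad, constant but not reported: the top falls towards the deck end by that angle. Heights below are for angle 0; at box x = -60 mm they are 3 to 25 mm more (feel for them), and the lid lies 1 to 6 mm further to +x.
- window (a point): Centre of the window in the case top (fixed to the base: for angle 0), at lid-top height: box x = -23, z = 51.5 mm. Window 102 mm along x (-74 to +28), 104 mm along y. The white lid fills it when shut, its top 2.5 mm below rim and deck, no handle. Beyond x = +28 mm a fixed deck covers the top; the lid slides in under it. Axes as the box.
- pocket (a point): Centre of the pocket floor (fixed to the base: for angle 0), box x = -37, z = 16 mm. Pocket 74 mm along x (-74 to 0), 104 mm along y, lid underside 31 mm above its floor. With the lid fully open it is uncovered from x = -74 to -6 mm, and the lid still shows from x = -6 to +28 mm: room to press on it to close. Axes as the box.
- lid (a joint): Slide of the white lid, 4 mm thick: 0 = fully shut, 0.068 m = fully open (moved along box +x, down the slope). Stays where left; about 4 N along the slide moves it slowly. Fingertips pressing with 12 to 17 N carry it along. It rides on felt runners and gives about 1 mm per 10 N (4.5 mm at most); keep the press under 22 N.
- loupe: Black eye loupe, a slightly tapered tube 35 mm in diameter and 26 mm high, 50 g, standing on its rim on the bench. Origin: centre of its underside, z up. Gripped across its diameter from above.
- brass_block: Brass doming block, 36 mm cube, loose bystander; origin under its centre.
- pot_red: Small pot with red cap, 52 mm in diameter, 42 mm high, loose bystander; origin under its centre.
- charcoal_block: Black block 66 x 101 x 33 mm, loose bystander; origin under its centre.
- tape: Roll of masking tape lying flat, 98 mm in diameter, 25 mm high, loose bystander; origin under its centre.
There are look-alikes about, which are no part of the job. Leave any blue, orange or pink look-alike of the loupe alone.

How it is judged:
On the way, in this order (a step that is already met when the one before it is completed fails the run):
1. the lid is slid open (at least 60 mm of its 68 mm) (value of joint lid above 0.06 m), for 0.2 s.
2. the loupe stands upright in the pocket, let go (x of loupe in the frame of dustbox between -0.068 and -0.008 m and y of loupe in the frame of dustbox between -0.05 and 0.05 m and z of loupe in the frame of dustbox below 0.048 m and angle between loupe's own z axis and vertical below 0.3 rad and contact force between the fingers and loupe below 0.1 N and linear speed of loupe below 0.02 m/s), for 0.2 s.
At the end, for the whole second after the job is handed in: The lid is shut to within 4 mm, and the loupe stands at rest and upright (within 0.3 rad) in the pocket: in the box frame its underside centre at x = -68 to -8 mm, y within 50 mm of the centre line, below z = 48 mm (x of loupe in the frame of dustbox between -0.068 and -0.008 m and y of loupe in the frame of dustbox between -0.05 and 0.05 m and z of loupe in the frame of dustbox below 0.048 m and angle between loupe's own z axis and vertical below 0.3 rad and value of joint lid below 0.004 m and linear speed of loupe below 0.02 m/s); the robot touches nothing.
It fails at once if the lid or another part of the box is pressed with more than 22 N (contact force between any of the fingers, the arm and dustbox above 22 N).
It fails at once if the loupe is dropped (moves faster than 0.5 m/s out of the fingers) (linear speed of loupe above 0.5 m/s and contact force between the fingers and loupe below 0.1 N).
It fails at once if a bystander is pushed more than 20 mm (distance of any of brass_block, pot_red, charcoal_block, tape from where it was at the start of the episode above 0.02 m).
It also fails if it takes over 64 s, if anything falls off the work surface, if the arm or the gripper's body presses on something with over 40 N, if the wrist force passes 120 N, or if a joint passes its speed limit or range.

## Working session

There is one attempt and no reset: what is moved stays moved. The work goes in short steps, Python scripts to look and compute and a shell command to move; the robot and the scene stay as the last step left them, time stands still between calls to the robot, and variables do not carry over. Pictures are saved under pics/ and viewed, at most 11 in all, crops included, and the job is handed in when it is done.

```bash
ls; mkdir -p pics; cat > h.py <<'E'
import numpy as np, cv2
from scipy.spatial.transform import Rotation as R
from cell import status,get_image,order,finder
def q2R(q): return R.from_quat([q[1],q[2],q[3],q[0]]).as_matrix()
def cam(p,st=None):
    if 'mount' in p:
        M=np.array(p['mount']); Rt=q2R(st['tcp_rot']); 
        return Rt@M[:3,:3], Rt@M[:3,3]+np.array(st['position'])
    return q2R(p['orientation']),np.array(p['xyz'])
def ray(p,uv,st=None):
    Rc,c=cam(p,st); K=np.array(p['camera_matrix']); d=np.linalg.solve(K,[uv[0],uv[1],1]); d=Rc@(d*[1,-1,-1]); return c,d
def atz(p,uv,z,st=None):
    c,d=ray(p,uv,st); return c+d*(z-c[2])/d[2]
def proj(p,X,st=None):
    Rc,c=cam(p,st); q=Rc.T@(np.array(X)-c)*[1,-1,-1]; u=np.array(p['camera_matrix'])@q; return u[:2]/u[2]
E
python3 - <<'E'
from h import *
s=status.get_state(); print(s)
for n in ['top','scene']:
    p=get_image(n); cv2.imwrite(f'pics/{n}0.png',p['img'][:,:,::-1]); print(n,p.get('xyz'),[k for k in p])
    for o in ['dustbox','window','pocket','case_hinge','loupe','brass_block','pot_red','charcoal_block','tape']:
        L=finder.landmark_of(p,o); print(o,[(np.round(l['uv'],1).tolist(),round(l['confidence'],2),np.round(atz(p,l['uv'],{'window':.06,'pocket':.016,'case_hinge':.012}.get(o,0)),3)[:2].tolist()) for l in L[:4]])
E
```

```text
pics
{'t': 0.0, 'joint_positions': array([-1.29018978,  0.33392001,  0.03987199,  1.46630138, -0.01339489,
        1.3432973 , -0.05850221]), 'joint_vel': array([-3.24634323e-03, -4.55685711e-04, -5.32818980e-04, -2.46783785e-04,
        1.04776091e-03, -5.63416412e-04, -5.73863022e-05]), 'effort': array([ 2.83797735e-04, -6.56351709e+01,  1.33520287e+00, -4.03811288e+01,
       -5.97871724e-02,  4.46255878e-02,  1.93593110e-04]), 'position': array([0.24083826, 0.60323919, 0.23563861]), 'tcp_rot': array([-9.87361399e-05,  1.88772174e-01,  9.82020559e-01, -8.24175956e-04]), 'wrist_force': array([ 0.29343164, -0.39279787,  0.14559765]), 'moment': array([0.03261506, 0.00702297, 0.00966695]), 'gripper_force': 0.0, 'gripper_width': 0.08706100899981349}
top [ 0.35242872 -0.10432055  0.93508482] ['img', 'camera_matrix', 'xyz', 'orientation', 'shot']
dustbox [([197.1, 224.9], 0.91, [0.455, 0.069])]
window [([189.9, 210.3], 0.9, [0.485, 0.077])]
pocket [([194.2, 207.4], 0.59, [0.5, 0.075])]
case_hinge [([187.8, 259.9], 0.97, [0.362, 0.088])]
loupe [([347.6, 213.0], 0.72, [0.488, -0.337]), ([3
[... 375 characters left out ...]
.13522756 -0.83387619  0.42547668] ['img', 'camera_matrix', 'xyz', 'orientation', 'shot']
dustbox [([212.2, 202.8], 0.87, [0.472, 0.083])]
window [([218.9, 185.7], 0.83, [0.484, 0.057])]
pocket [([222.9, 195.6], 0.88, [0.506, 0.084])]
case_hinge [([173.5, 207.2], 0.78, [0.357, 0.074])]
loupe [([259.4, 272.5], 0.81, [0.432, -0.287]), ([293.9, 255.3], 0.73, [0.53, -0.263]), ([298.7, 282.2], 0.68, [0.485, -0.35]), ([328.4, 269.7], 0.62, [0.563, -0.341])]
brass_block [([232.1, 243.1], 0.76, [0.43, -0.155]), ([226.0, 194.2], 0.26, [0.534, 0.126])]
pot_red [([277.0, 235.1], 0.81, [0.543, -0.167])]
charcoal_block [([385.5, 275.9], 0.75, [0.653, -0.41])]
tape [([333.3, 233.3], 0.76, [0.672, -0.22])]
```

View pics/top0.png

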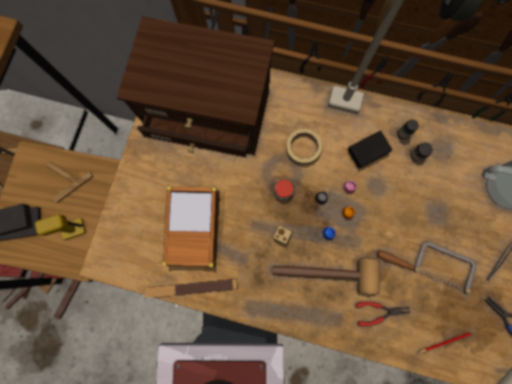

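View pics/scene0.png

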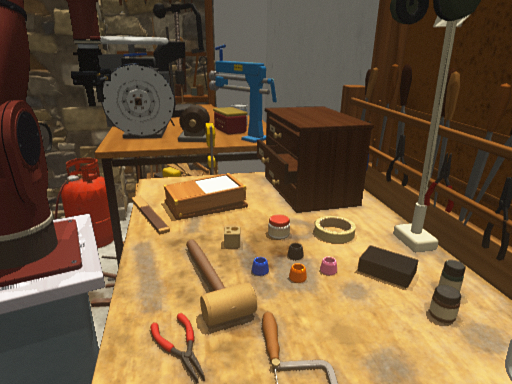

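The scene has the box with its white lid at top-image pixels (190,210) and the deck towards the robot. The black loupe is at (321,198), between blue (329,234), orange (348,213) and pink (349,187). Next I move the wrist camera over the box.

```bash
python3 -m crank '[[-0.04,-0.04,-0.005,0,0,0,1],[-0.04,-0.04,-0.005,0,0,0,1],[-0.04,-0.04,-0.005,0,0,0,1],[-0.04,-0.04,-0.005,0,0,0,1],[-0.04,-0.04,-0.005,0,0,0,0.5],[-0.04,-0.04,-0.005,0,0,0,0],[-0.04,-0.04,-0.005,0,0,0,0],[-0.04,-0.04,-0.005,0,0,0,0],[-0.04,-0.04,0,0,0,-0.17,0],[0,0,0,0,0,-0.17,0]]' 5
python3 -m crank '[[0,0,0,0,0,0,0]]'
python3 - <<'E'
from h import *
s=status.get_state(); print(s['t'],s['position'],s['tcp_rot'],s['wrist_force'],s['gripper_width'])
p=get_image('wrist'); cv2.imwrite('pics/w1.png',p['img'][:,:,::-1]); print(p['mount'],p['camera_matrix'])
for o in ['dustbox','window','pocket','case_hinge']:
    L=finder.landmark_of(p,o); print(o,[(np.round(l['uv'],1).tolist(),round(l['confidence'],2),np.round(atz(p,l['uv'],{'window':.0515,'pocket':.016,'case_hinge':.012}.get(o,0),s),3)[:2].tolist()) for l in L[:4]])
E
```

```text
t: 2.25
position: [0.4426, 0.1337, 0.2771]
tcp_rot: [0.001, 0.024, 1.0, 0.0]
wrist_force: [0.2, 0.6, 0.1]
gripper_width: 0.0352
gripper_force: 0.0
t: 2.38
position: [0.4411, 0.1378, 0.2768]
tcp_rot: [0.0, 0.024, 1.0, 0.0]
wrist_force: [0.8, 0.1, 0.5]
gripper_width: 0.0247
gripper_force: 0.0
2.375 [0.44110574 0.1378438  0.27675309] [1.11041409e-04 2.43610646e-02 9.99703178e-01 2.85082071e-04] [0.76168225 0.12160114 0.46174299] 0.024662477730778676
[[ 3.08857056e-04  9.52970108e-01  3.03064147e-01  8.32607301e-02]
 [ 9.99999477e-01 -5.89715516e-04  8.35217126e-04  1.41095070e-04]
 [ 9.74658585e-04  3.03063730e-01 -9.52969793e-01 -1.46952351e-01]
 [ 0.00000000e+00  0.00000000e+00  0.00000000e+00  1.00000000e+00]] [[328.94848675   0.         261.93807966]
 [  0.         328.94848675 190.8777791 ]
 [  0.           0.           1.        ]]
dustbox [([219.3, 169.6], 0.63, [0.46, 0.08])]
window [([217.5, 201.2], 0.85, [0.487, 0.082])]
pocket []
case_hinge [([210.4, 89.0], 0.56, [0.358, 0.08])]
```

View pics/w1.png

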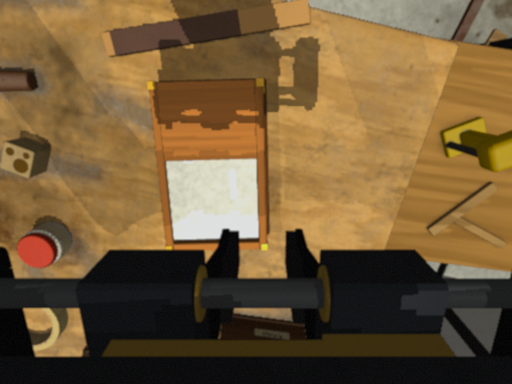

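The wrist view shows the box with its brass-cornered rim at about (152,86), (262,83), (168,246) and (264,246), and the lid spanning (167..257, 158..240). I enlarge it to fit the pose and tilt.

```bash
python3 - <<'E'
from h import *
i=cv2.imread('pics/w1.png')[72:255,140:280]; cv2.imwrite('pics/w1c.png',cv2.resize(i,None,fx=3.2,fy=3.2,interpolation=cv2.INTER_CUBIC))
E
```

```text
(no output)
```

View pics/w1c.png

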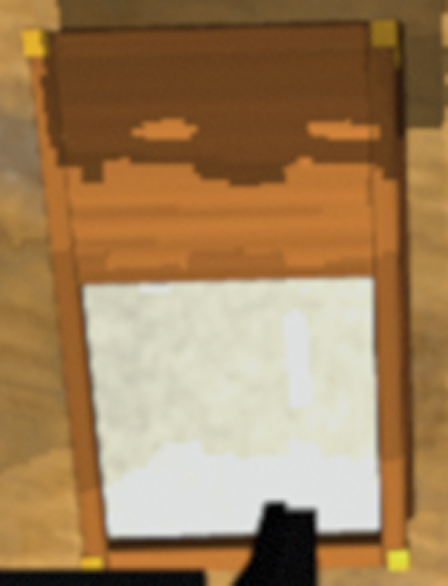

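```bash
cat >> h.py <<'E'
def box2w(b,x,y,z,case=True):
    x0,y0,yaw,t=b
    if case:  # raise the pocket end about the hinge
        dx,dz=x-.105,z-.012; x=.105+dx*np.cos(t)+dz*np.sin(t); z=.012-dx*np.sin(t)+dz*np.cos(t)
    c,s=np.cos(yaw),np.sin(yaw); return np.array([x0+c*x-s*y,y0+s*x+c*y,z])
E
python3 - <<'E'
from h import *
from scipy.optimize import least_squares
s=status.get_state(); p=get_image('wrist')
P=[((147.5,81.4),(.118,.066,.054)),((264.7,78.6),(.118,-.066,.054)),((267.8,249.8),(-.088,-.066,.054)),((165.9,160.8),(.028,.052,.054)),((256.6,158.9),(.028,-.052,.054)),((173.4,240.1),(-.074,.052,.0515)),((259,238),(-.074,-.052,.0515))]
f=lambda b:np.concatenate([proj(p,box2w(b[:4],*X),s)-uv for uv,X in P])
r=least_squares(f,[.46,.08,np.pi,.07],x_scale=[.01,.01,.01,.01],loss='soft_l1')
J=r.jac;print(r.x.round(4),r.fun.round(1),'sd',np.sqrt(np.diag(np.linalg.inv(J.T@J))).round(4))
for t in(.02,.05,.08,.11,.14):
    q=least_squares(lambda b:f([*b,t]),[.46,.08,np.pi]); print(t,q.x.round(4),q.cost.round(2))
b=r.x
for n in [(-.055,0,.0515),(.01,0,.0515)]: print(box2w(b,*n).round(4))
E
```

```text
[ 0.4639  0.0787  3.1064 -0.031 ] [-4.  -1.7  2.9 -0.6  0.8 -0.3 -0.   1.  -0.7  1.8  1.8 -0.4 -1.5  0.9] sd [0.0007 0.0008 0.0094 0.0134]
0.02 [0.4643 0.0794 3.111 ] 31.21
0.05 [0.4647 0.0797 3.1141] 47.82
0.08 [0.465  0.0801 3.1172] 70.63
0.11 [0.4655 0.0804 3.1203] 98.71
0.14 [0.466  0.0808 3.1235] 131.1
[0.52   0.0767 0.0465]
[0.4551 0.079  0.0485]
```

```bash
cat > chk.py <<'E'
# guard: ok (exit 0) while the upward force on the tool is below the given limit
import sys
from cell import status
s=status.get_state(); sys.exit(0 if s['wrist_force'][2]<float(sys.argv[1]) else 1)
E
python3 -m crank '[[-0.019,-0.014,0.04,0,0,-0.018,0],[-0.019,-0.014,0.04,0,0,0,0],[-0.019,-0.014,0.04,0,0,0,0],[-0.019,-0.014,0.04,0,0,0,0],[0,0,0,0,0,0,0],[0,0,0,0,0,0,0]]'
python3 - <<'E'
from h import *
s=status.get_state(); print(s['position'],s['tcp_rot'],s['gripper_width'],s['wrist_force'])
p=get_image('scene'); i=p['img'][140:230,130:280,::-1]; cv2.imwrite('pics/s2.png',cv2.resize(i,None,fx=5,fy=5,interpolation=cv2.INTER_CUBIC))
E
```

```text
t: 3.42
position: [0.5152, 0.0801, 0.1171]
tcp_rot: [0.0, 0.015, 1.0, 0.0]
wrist_force: [0.2, 0.4, 0.6]
gripper_width: 0.0003
gripper_force: 0.0
[0.51519026 0.08009388 0.11711868] [2.70453922e-05 1.45754433e-02 9.99893772e-01 3.69279450e-06] 0.0003227198132842411 [0.1729536  0.41325893 0.5772667 ]
```

View pics/s2.png

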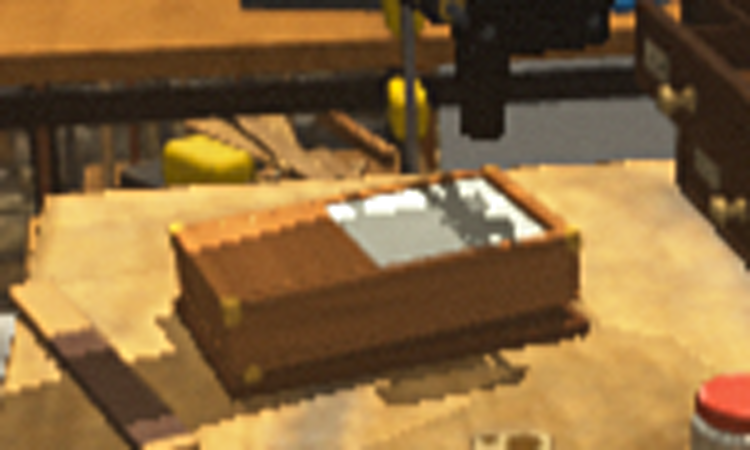

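The scene view shows the fingers above the lid and the case wedge open at its pocket end (crop (580,310)), a tilt of roughly 0.07. Next I feel down with a guard on each step.

```bash
python3 -m crank '[[0,0,0.012,0,0,0,0],[0,0,0.011,0,0,0,0],[0,0,0,0,0,0,0]]' >/dev/null && python3 chk.py 3 &&
python3 -m crank '[[0,0,0.002,0,0,0,0]]' >/dev/null && python3 chk.py 3 &&
python3 -m crank '[[0,0,0.002,0,0,0,0]]' >/dev/null && python3 chk.py 3 &&
python3 -m crank '[[0,0,0.002,0,0,0,0]]' >/dev/null && python3 chk.py 3 &&
python3 -m crank '[[0,0,0.002,0,0,0,0]]' >/dev/null && python3 chk.py 3 &&
python3 -m crank '[[0,0,0.0015,0,0,0,0]]' >/dev/null && python3 chk.py 3 &&
python3 -m crank '[[0,0,0.0015,0,0,0,0]]' >/dev/null && python3 chk.py 3 &&
python3 -m crank '[[0,0,0.0015,0,0,0,0]]' >/dev/null && python3 chk.py 3 &&
python3 -m crank '[[0,0,0.0015,0,0,0,0]]' >/dev/null && python3 chk.py 3 &&
python3 -m crank '[[0,0,0.0015,0,0,0,0]]' >/dev/null && python3 chk.py 3 &&
python3 -m crank '[[0,0,0.0015,0,0,0,0]]' >/dev/null && python3 chk.py 3 
python3 -m crank '[[0,0,0,0,0,0,0]]'
```

```text
t: 5.22
position: [0.515, 0.0795, 0.0764]
tcp_rot: [-0.0, 0.014, 1.0, -0.0]
wrist_force: [0.4, 0.3, 0.2]
gripper_width: 0.0002
gripper_force: 0.0
```

```bash

python3 -m crank '[[0,0,0.001,0,0,0,0]]' >/dev/null && python3 chk.py 3 &&
python3 -m crank '[[0,0,0.001,0,0,0,0]]' >/dev/null && python3 chk.py 3 &&
python3 -m crank '[[0,0,0.001,0,0,0,0]]' >/dev/null && python3 chk.py 3 &&
python3 -m crank '[[0,0,0.001,0,0,0,0]]' >/dev/null && python3 chk.py 3 &&
python3 -m crank '[[0,0,0.001,0,0,0,0]]' >/dev/null && python3 chk.py 3 &&
python3 -m crank '[[0,0,0.001,0,0,0,0]]' >/dev/null && python3 chk.py 3 &&
python3 -m crank '[[0,0,0.001,0,0,0,0]]' >/dev/null && python3 chk.py 3 &&
python3 -m crank '[[0,0,0.001,0,0,0,0]]' >/dev/null && python3 chk.py 3 
python3 -m crank '[[0,0,0,0,0,0,0]]'
```

```text
t: 5.85
position: [0.5153, 0.0796, 0.073]
tcp_rot: [0.0, 0.014, 1.0, 0.0]
wrist_force: [-2.7, 0.0, 6.9]
gripper_width: 0.0002
gripper_force: 3.4
```

```bash

python3 -m crank '[[0,0,0.0008,0,0,0,0],[0,0,0,0,0,0,0]]'; python3 chk.py 12 && python3 -m crank '[[0,0,0.0006,0,0,0,0],[0,0,0,0,0,0,0]]'
```

```text
t: 6.1
position: [0.5153, 0.0796, 0.0724]
tcp_rot: [0.0, 0.015, 1.0, 0.0]
wrist_force: [-3.2, -1.4, 9.7]
gripper_width: 0.0005
gripper_force: 5.2
t: 6.35
position: [0.5154, 0.0796, 0.0721]
tcp_rot: [0.0, 0.015, 1.0, 0.0]
wrist_force: [-4.4, -1.2, 12.2]
gripper_width: 0.0003
gripper_force: 6.5
```

```bash

python3 -m crank '[[0.002,0,0.0004,0,0,0,0],[0.003,0,0.0002,0,0,0,0],[0.003,0,0.0002,0,0,0,0]]'; python3 chk.py 16 && python3 -m crank '[[0.003,0,0.00015,0,0,0,0],[0.003,0,0.00015,0,0,0,0]]'
```

```text
t: 6.72
position: [0.5099, 0.0797, 0.0722]
tcp_rot: [0.003, 0.015, 1.0, 0.0]
wrist_force: [3.8, -1.6, 10.6]
gripper_width: 0.0007
gripper_force: 5.1
t: 6.98
position: [0.5039, 0.0799, 0.0719]
tcp_rot: [0.003, 0.015, 1.0, 0.0]
wrist_force: [3.9, -0.7, 9.9]
gripper_width: 0.0007
gripper_force: 5.2
```

```bash

python3 -m crank '[[0.002,0,0.0007,0,0,0,0],[0.003,0,0.00025,0,0,0,0],[0.003,0,0.0002,0,0,0,0]]'; python3 chk.py 16 && python3 -m crank '[[0.003,0,0.0002,0,0,0,0],[0.003,0,0.0002,0,0,0,0],[0.003,0,0.0002,0,0,0,0]]'
python3 - <<'E'
from h import *
s=status.get_state(); p=get_image('wrist'); i=p['img'][72:260,140:300,::-1]
print(s['position'],s['wrist_force'])
cv2.imwrite('pics/w3.png',p['img'][:,:,::-1])
E
```

```text
t: 7.35
position: [0.4963, 0.0801, 0.0711]
tcp_rot: [0.003, 0.015, 1.0, 0.001]
wrist_force: [3.2, -2.0, 13.4]
gripper_width: 0.0003
gripper_force: 6.8
t: 7.72
position: [0.4874, 0.0803, 0.0706]
tcp_rot: [0.003, 0.015, 1.0, 0.001]
wrist_force: [3.9, -3.1, 14.9]
gripper_width: 0.0005
gripper_force: 7.3
[0.48744181 0.0802767  0.07056259] [ 3.86730047 -3.06443748 14.89406198]
```

View pics/w3.png

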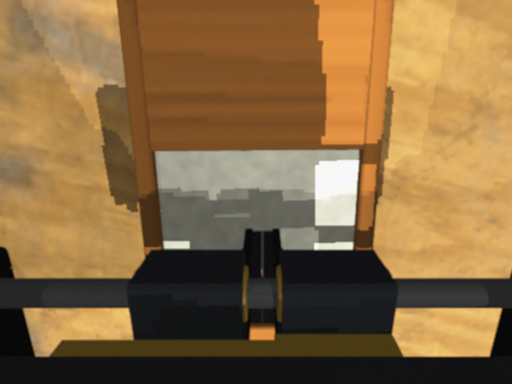

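The wrist view shows the lid, deck edge at row 150, and fingertips at (262,240); the gripper hides the pocket end. Force is good, so I continue.

```bash

python3 -m crank '[[0.004,0,0.00015,0,0,0,0],[0.004,0,0.00015,0,0,0,0],[0.004,0,0.0002,0,0,0,0]]'; python3 chk.py 17 && python3 -m crank '[[0.004,0,0.00015,0,0,0,0],[0.004,0,0.00015,0,0,0,0],[0.004,0,0.0002,0,0,0,0]]'
python3 - <<'E'
from h import *
p=get_image('scene'); i=p['img'][140:230,130:280,::-1]; cv2.imwrite('pics/s4.png',cv2.resize(i,None,fx=5,fy=5,interpolation=cv2.INTER_CUBIC))
E
```

```text
t: 8.15
position: [0.4754, 0.0805, 0.07]
tcp_rot: [0.003, 0.015, 1.0, 0.001]
wrist_force: [2.6, -3.4, 14.5]
gripper_width: 0.0002
gripper_force: 7.2
t: 8.52
position: [0.4633, 0.0809, 0.0694]
tcp_rot: [0.003, 0.015, 1.0, 0.001]
wrist_force: [2.9, -3.7, 13.6]
gripper_width: 0.0003
gripper_force: 7.1
```

View pics/s4.png

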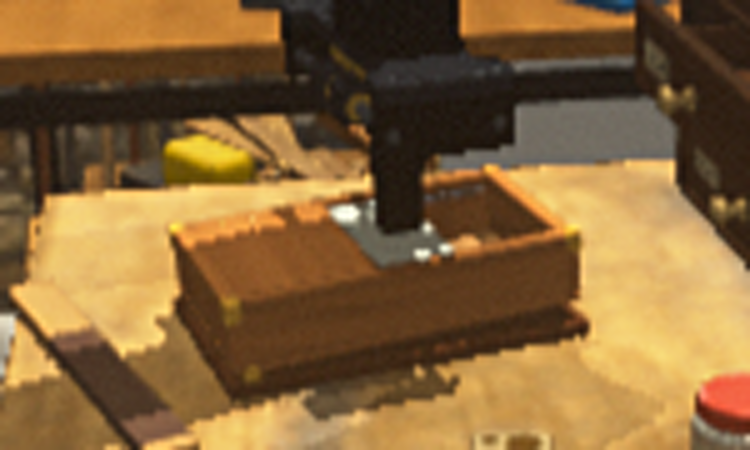

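The scene shows the lid sliding with the fingers and the pocket open behind it at crop (480,210). I continue.

```bash

python3 -m crank '[[0.004,0,0.0003,0,0,0,0],[0.004,0,0.0002,0,0,0,0],[0.004,0,0.0002,0,0,0,0]]'; python3 chk.py 17 && python3 -m crank '[[0.002,0,0.0001,0,0,0,0],[0.002,0,0.0001,0,0,0,0]]'
python3 - <<'E'
from h import *
p=get_image('top'); s=status.get_state(); print(s['wrist_force'])
for y in (.035,-.035):
    row=[]
    for x in np.arange(-.09,.045,.005):
        u=proj(p,box2w([.4645,.0795,3.111,.05],x,y,.0515)).round().astype(int); row.append(int(p['img'][u[1],u[0]].min()))
    print(y,row)
E
```

```text
t: 8.95
position: [0.4514, 0.0811, 0.0687]
tcp_rot: [0.003, 0.015, 1.0, 0.001]
wrist_force: [9.1, -3.0, 12.8]
gripper_width: 0.0008
gripper_force: 7.3
t: 9.2
position: [0.4485, 0.082, 0.0689]
tcp_rot: [0.004, 0.015, 1.0, 0.001]
wrist_force: [6.4, -1.7, 12.4]
gripper_width: 0.0003
gripper_force: 6.0
[ 6.72658318 -1.60502561 12.31531451]
0.035 [87, 80, 71, 47, 33, 49, 70, 82, 86, 86, 89, 84, 84, 73, 64, 63, 62, 63, 62, 61, 48, 48, 52, 47, 33, 39, 35]
-0.035 [96, 89, 70, 50, 27, 34, 25, 16, 13, 13, 15, 16, 19, 14, 13, 13, 15, 13, 15, 14, 13, 16, 13, 12, 13, 14, 13]
```

```bash

python3 -m crank '[[-0.001,0,-0.01,0,0,0,0],[0,0,-0.04,0,0,0,0],[0,-0.03,-0.05,0,0,0,0.3],[0,-0.06,-0.03,0,0,0,0.6],[-0.01,-0.06,0,0,0,0,0.6],[-0.02,-0.06,0,0,0,0,0.6],[-0.02,-0.06,0,0,0,0,0.6],[-0.01,-0.05,0,0,0,0,0.6],[0,0,0,0,0,0,0.6],[0,0,0,0,0,0,0.6]]'
python3 - <<'E'
from h import *
p=get_image('top'); s=status.get_state(); print(s['position'],s['wrist_force'])
B=[.4645,.0795,3.111,.05]
for y in (.035,0,-.035):
    print(y,[int(p['img'][(u:=proj(p,box2w(B,x,y,.0515)).round().astype(int))[1],u[0]].min()) for x in np.arange(-.09,.045,.005)])
i=p['img'][170:280,150:230,::-1]
a=cv2.resize(i,None,fx=5,fy=5,interpolation=cv2.INTER_CUBIC)
w=get_image('wrist'); cv2.imwrite('pics/c5.png',a); cv2.imwrite('pics/w5.png',w['img'][:,:,::-1])
def rep(n,p,z,st=None):
    for f in(finder.boxes_of,finder.landmark_of):
        L=f(p,'loupe'); zz=z if f is finder.boxes_of else 0
        for l in L[:5]:
            u=np.round(l['uv']).astype(int); X=atz(p,l['uv'],zz,st)
            print(n,f.__name__,u,round(l['confidence'],2),X.round(4)[:2],p['img'][u[1],u[0]])
rep('top',p,.02); rep('wrist',w,.02,s)
h=np.hstack([cv2.resize(a,(420,550)),cv2.resize(w['img'][:,:,::-1],(380,285),interpolation=3) if 0 else np.zeros((550,1,3),np.uint8)])
E
```

```text
t: 10.5
position: [0.4952, -0.234, 0.194]
tcp_rot: [-0.001, 0.015, 1.0, 0.0]
wrist_force: [-0.9, 0.2, -0.5]
gripper_width: 0.052
gripper_force: 0.0
[ 0.49543102 -0.23327587  0.19409022] [0.04014397 0.33269667 0.180332  ]
0.035 [85, 77, 68, 45, 32, 46, 68, 80, 83, 84, 86, 82, 80, 79, 78, 74, 89, 178, 222, 222, 223, 223, 220, 193, 97, 58, 56]
0 [84, 73, 69, 56, 27, 40, 49, 71, 82, 82, 81, 81, 80, 81, 82, 78, 115, 168, 222, 223, 223, 223, 223, 218, 135, 61, 56]
-0.035 [94, 87, 68, 49, 27, 34, 41, 63, 71, 66, 63, 63, 67, 69, 65, 67, 80, 169, 222, 223, 223, 223, 223, 217, 124, 64, 61]
wrist call [234 204] 0.96 [ 0.5276 -0.2631] [151 146 138]
wrist call [212 110] 0.81 [ 0.4326 -0.2793] [ 51 123 233]
wrist call [162 168] 0.6 [ 0.4874 -0.3334] [244 148   0]
wrist call [163 230] 0.6 [ 0.5545 -0.3402] [244 160 192]
wrist call [168 225] 0.98 [ 0.558  -0.3413] [115  59  73]
wrist call [237 203] 0.92 [ 0.5341 -0.2621] [153 147 138]
wrist call [163 166] 0.66 [ 0.4904 -0.3383] [244 149   0]
wrist call [213 116] 0.6 [ 0.4392 -0.2815] [ 64 133 239]
```

View pics/c5.png

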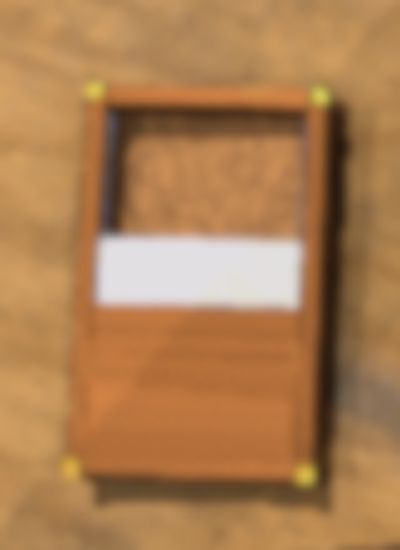

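View pics/w5.png

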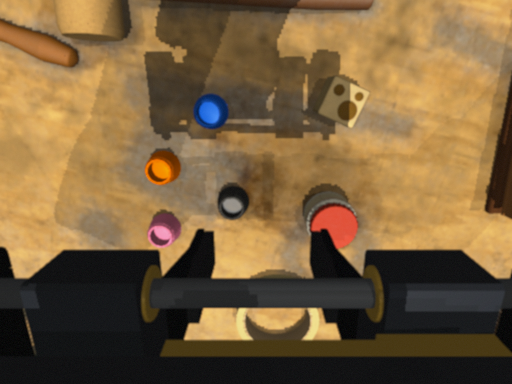

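The top crop shows the lid nearly fully open (about 34 mm of white left, rows 238–305). In the wrist view the black loupe is at (233,202), in agreement with the other cameras at (0.528,-0.264). Now I grasp it.

```bash

python3 -m crank '[[-0.012,-0.01,0.04,0,0,0,0.6],[-0.012,-0.01,0.04,0,0,0,0.6],[-0.0095,-0.009,0.035,0,0,0,0.6],[0,0,0.02,0,0,0,0.6],[0,0,0,0,0,0,0.6],[0,0,0,0,0,0,0.6]]'
python3 - <<'E'
from h import *
s=status.get_state(); p=get_image('wrist')
for f in(finder.boxes_of,finder.landmark_of):
    for l in f(p,'loupe')[:3]:
        u=np.round(l['uv']).astype(int); print(u,round(l['confidence'],2),atz(p,l['uv'],.02 if f is finder.boxes_of else 0,s).round(4)[:2],p['img'][u[1],u[0]])
p=get_image('top')
for f in(finder.boxes_of,finder.silhouettes):
    for l in f(p,'loupe')[:4]: print('top',np.round(l['uv']),round(l['confidence'],2),atz(p,l['uv'],.018).round(4)[:2])
# box pose from the top view
from scipy.optimize import least_squares
P=[((92,90),(-.084,.062,.054)),((320,95),(-.084,-.062,.054)),((305,475),(.114,-.062,.054)),((72,467),(.114,.062,.054)),((97,306),(.028,.052,.052)),((301,306),(.028,-.052,.052))]
P=[((u/5+149.6,v/5+169.6),X) for (u,v),X in P]
q=get_image('top')
for t in(.03,.05,.07):
    r=least_squares(lambda b:np.concatenate([proj(q,box2w([*b,t],*X))-uv for uv,X in P]),[.4645,.0795,3.11]); print(t,r.x.round(4),r.fun.round(1))
E
```

```text
t: 11.55
position: [0.5287, -0.2644, 0.0607]
tcp_rot: [0.001, 0.014, 1.0, -0.0]
wrist_force: [-0.8, -0.2, 0.0]
gripper_width: 0.0523
gripper_force: 0.0
[145 166] 0.96 [ 0.4878 -0.3318] [255 202   0]
[227  66] 0.8 [ 0.4347 -0.2802] [ 69 164 254]
[263 222] 0.79 [ 0.5253 -0.2637] [208 200 188]
[265 219] 0.78 [ 0.5316 -0.2623] [208 201 190]
[229  69] 0.61 [ 0.4351 -0.2811] [ 76 171 254]
[153 259] 0.58 [ 0.5603 -0.3428] [26 27 28]
top [189. 227.] 0.69 [0.4467 0.0868]
top [305. 132.] 0.37 [ 0.7104 -0.2252]
0.03 [0.4651 0.077  3.0538] [ 49.7   1.  -43.5  -4.1 -50.8  -2.5  45.1   3.7  40.1   1.  -41.3  -2.7]
0.05 [0.4657 0.0764 3.0445] [ 50.    1.1 -43.3  -4.5 -50.9  -2.7  44.8   4.   40.1   1.2 -41.3  -2.8]
0.07 [0.4663 0.0758 3.035 ] [ 50.3   1.2 -43.2  -4.8 -51.1  -2.9  44.6   4.3  40.1   1.5 -41.4  -3. ]
```

```bash

python3 -m crank '[[0,0,0.02,0,0,0,0.6],[0,0,0.015,0,0,0,0.6],[0,0,0.007,0,0,0,0.6],[0,0,0,0,0,0,0.2],[0,0,0,0,0,0,0.2],[0,0,0,0,0,0,0.2],[0,0,0,0,0,0,0.2]]' 12
python3 - <<'E'
from h import *
from scipy.optimize import least_squares
P=[((92,90),(-.084,-.062,.054)),((320,95),(-.084,.062,.054)),((305,475),(.114,.062,.054)),((72,467),(.114,-.062,.054)),((97,306),(.028,-.052,.052)),((301,306),(.028,.052,.052))]
P=[((u/5+149.6,v/5+169.6),X) for (u,v),X in P]
q=get_image('top')
for t in(.03,.05,.07):
    r=least_squares(lambda b:np.concatenate([proj(q,box2w([*b,t],*X))-uv for uv,X in P]),[.4645,.0795,3.11]); print(t,r.x.round(4),r.fun.round(1))
E
```

```text
t: 12.78
position: [0.5285, -0.2646, 0.0178]
tcp_rot: [0.0, 0.014, 1.0, -0.0]
wrist_force: [-0.2, -0.5, 1.1]
gripper_width: 0.0322
gripper_force: 12.0
0.03 [0.4638 0.0782 3.1275] [-0.9 -1.   1.4 -1.3  1.5  1.  -1.5  1.7 -0.3 -0.6 -0.2  0. ]
0.05 [0.4643 0.0778 3.1248] [-1.  -1.2  1.4 -1.4  1.6  1.1 -1.4  1.7 -0.3 -0.6 -0.2  0.2]
0.07 [0.465  0.0774 3.122 ] [-1.2 -1.4  1.5 -1.5  1.6  1.3 -1.4  1.7 -0.4 -0.6 -0.2  0.3]
```

```bash

python3 -m crank '[[0,0,-0.02,0,0,0,0.2],[0,0,-0.05,0,0,0,0.2],[0,0.02,-0.05,0,0,0,0.2],[0.005,0.045,0,0,0,0,0.2],[0.006,0.05,0,0,0,0,0.2],[0.006,0.05,0,0,0,0,0.2],[0.006,0.05,0,0,0,0,0.2],[0.006,0.05,0,0,0,0,0.2],[0.006,0.045,0,0,0,0,0.2],[0.002,0.031,0,0,0,0,0.2]]'
python3 -m crank '[[0,0,0,0,0,0,0.2],[0,0,0,0,0,0,0.2]]'
```

```text
t: 14.08
position: [0.5008, 0.0796, 0.1386]
tcp_rot: [0.0, 0.014, 1.0, 0.001]
wrist_force: [0.2, -0.6, 0.3]
gripper_width: 0.0327
gripper_force: 12.0
t: 14.32
position: [0.5013, 0.0765, 0.1381]
tcp_rot: [0.0, 0.015, 1.0, 0.0]
wrist_force: [-0.8, -0.8, 0.2]
gripper_width: 0.0328
gripper_force: 12.0
```

```bash

python3 -m crank '[[0,0.001,0.03,0,0,0,0.2],[0,0,0.03,0,0,0,0.2],[0,0,0.015,0,0,0,0.2],[0,0,0.01,0,0,0,0.2],[0,0,0,0,0,0,0.2]]' && python3 chk.py 3 &&
python3 -m crank '[[0,0,0.002,0,0,0,0.2]]' >/dev/null && python3 chk.py 2.5 &&
python3 -m crank '[[0,0,0.002,0,0,0,0.2]]' >/dev/null && python3 chk.py 2.5 &&
python3 -m crank '[[0,0,0.0015,0,0,0,0.2]]' >/dev/null && python3 chk.py 2.5 &&
python3 -m crank '[[0,0,0.0015,0,0,0,0.2]]' >/dev/null && python3 chk.py 2.5 &&
python3 -m crank '[[0,0,0.001,0,0,0,0.2]]' >/dev/null && python3 chk.py 2.5 &&
python3 -m crank '[[0,0,0.001,0,0,0,0.2]]' >/dev/null && python3 chk.py 2.5 &&
python3 -m crank '[[0,0,0.001,0,0,0,0.2]]' >/dev/null && python3 chk.py 2.5 &&
python3 -m crank '[[0,0,0.001,0,0,0,0.2]]' >/dev/null
python3 -m crank '[[0,0,0,0,0,0,0.2]]'
```

```text
t: 14.95
position: [0.5012, 0.078, 0.0524]
tcp_rot: [-0.0, 0.015, 1.0, -0.0]
wrist_force: [0.1, 0.2, -0.0]
gripper_width: 0.0326
gripper_force: 12.0
t: 16.08
position: [0.5011, 0.0785, 0.0413]
tcp_rot: [-0.0, 0.014, 1.0, -0.0]
wrist_force: [-0.5, 0.1, 0.1]
gripper_width: 0.0323
gripper_force: 12.0
```

```bash

python3 -m crank '[[0,0,0.001,0,0,0,0.2]]' >/dev/null && python3 chk.py 2.5 &&
python3 -m crank '[[0,0,0.001,0,0,0,0.2]]' >/dev/null && python3 chk.py 2.5 &&
python3 -m crank '[[0,0,0.001,0,0,0,0.2]]' >/dev/null && python3 chk.py 2.5 &&
python3 -m crank '[[0,0,0.001,0,0,0,0.2]]' >/dev/null && python3 chk.py 2.5 &&
python3 -m crank '[[0,0,0.001,0,0,0,0.2]]' >/dev/null && python3 chk.py 2.5 
python3 -m crank '[[0,0,0,0,0,0,0.2]]'
```

```text
t: 16.32
position: [0.5012, 0.0785, 0.0406]
tcp_rot: [-0.0, 0.014, 1.0, 0.0]
wrist_force: [-1.4, 0.0, 3.4]
gripper_width: 0.0325
gripper_force: 12.0
```

```bash

python3 -m crank '[[0,0,0,0,0,0,0.35],[0,0,0,0,0,0,0.55],[0,0,0,0,0,0,0.55],[0,0,0,0,0,0,0.55],[0,0,-0.02,0,0,0,0.55],[0,0,-0.03,0,0,0,0.55],[0,0,-0.03,0,0,0,0.2],[0,0,-0.01,0,0,0,0],[0,0,0,0,0,0,0],[0,0,0,0,0,0,0]]'
python3 - <<'E'
from h import *
s=status.get_state(); p=get_image('wrist'); print(s['position'])
i=p['img'][:,:,::-1]; cv2.imwrite('pics/w6.png',i)
for f in(finder.boxes_of,finder.landmark_of):
    for l in f(p,'loupe')[:3]:
        u=np.round(l['uv']).astype(int); print(u,round(l['confidence'],2),atz(p,l['uv'],.045 if f is finder.boxes_of else 0.023,s).round(4)[:2])
E
```

```text
t: 17.58
position: [0.5005, 0.0784, 0.1293]
tcp_rot: [-0.001, 0.014, 1.0, -0.0]
wrist_force: [0.7, 0.0, 0.2]
gripper_width: 0.0157
gripper_force: 0.0
[0.50046969 0.07839959 0.12928299]
[264 201] 0.8 [0.4984 0.0796]
[264 198] 0.9 [0.5041 0.0797]
[  5 241] 0.19 [ 0.5359 -0.1415]
```

View pics/w6.png

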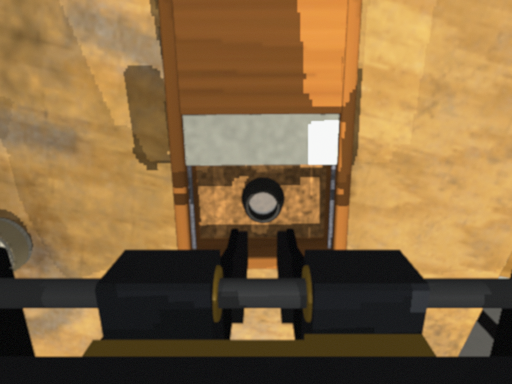

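The loupe stands upright in the pocket at (263,200), with the lid visible at rows 115–165. Now I feel down onto the lid's visible strip.

```bash

python3 -m crank '[[0.025,0,0,0,0,0,0],[0.0235,0,0.01,0,0,0,0],[0,0,0.025,0,0,0,0],[0,0,0.017,0,0,0,0],[0,0,0,0,0,0,0]]' && python3 chk.py 3 &&
python3 -m crank '[[0,0,0.0015,0,0,0,0]]' >/dev/null && python3 chk.py 3 &&
python3 -m crank '[[0,0,0.0015,0,0,0,0]]' >/dev/null && python3 chk.py 3 &&
python3 -m crank '[[0,0,0.001,0,0,0,0]]' >/dev/null && python3 chk.py 3 &&
python3 -m crank '[[0,0,0.001,0,0,0,0]]' >/dev/null && python3 chk.py 3 &&
python3 -m crank '[[0,0,0.001,0,0,0,0]]' >/dev/null && python3 chk.py 3 &&
python3 -m crank '[[0,0,0.001,0,0,0,0]]' >/dev/null && python3 chk.py 3 
python3 -m crank '[[0,0,0,0,0,0,0]]'; python3 chk.py 7 && python3 -m crank '[[0,0,0.001,0,0,0,0],[0,0,0,0,0,0,0]]'; python3 chk.py 10 && python3 -m crank '[[0,0,0.0006,0,0,0,0],[0,0,0,0,0,0,0]]'
```

```text
t: 18.35
position: [0.4516, 0.0793, 0.0772]
tcp_rot: [-0.001, 0.015, 1.0, -0.001]
wrist_force: [-0.3, 0.0, 1.0]
gripper_width: 0.0002
gripper_force: 0.0
t: 19.23
position: [0.4526, 0.0798, 0.0713]
tcp_rot: [-0.0, 0.014, 1.0, -0.0]
wrist_force: [-0.4, -0.4, -0.4]
gripper_width: 0.0003
gripper_force: 0.0
t: 19.48
position: [0.4527, 0.0799, 0.0705]
tcp_rot: [0.0, 0.014, 1.0, 0.0]
wrist_force: [-0.0, -0.5, 2.3]
gripper_width: 0.0005
gripper_force: 1.4
t: 19.73
position: [0.4528, 0.0799, 0.07]
tcp_rot: [0.0, 0.015, 1.0, 0.0]
wrist_force: [-1.0, -0.2, 6.4]
gripper_width: 0.0005
gripper_force: 3.1
```

```bash

python3 -m crank '[[0,0,0.0008,0,0,0,0],[0,0,0.0006,0,0,0,0],[0,0,0,0,0,0,0]]'; python3 chk.py 15 && python3 -m crank '[[-0.002,0,0.0002,0,0,0,0],[-0.003,0,0,0,0,0,0],[-0.003,0,-0.00015,0,0,0,0]]';  python3 chk.py 17 && python3 -m crank '[[-0.003,0,-0.00015,0,0,0,0],[-0.003,0,-0.00015,0,0,0,0]]'
```

```text
t: 20.1
position: [0.4529, 0.0799, 0.069]
tcp_rot: [-0.0, 0.015, 1.0, 0.0]
wrist_force: [-3.8, -1.3, 13.8]
gripper_width: 0.0007
gripper_force: 6.8
t: 20.48
position: [0.461, 0.0797, 0.0691]
tcp_rot: [0.0, 0.015, 1.0, 0.0]
wrist_force: [-4.3, -0.8, 16.6]
gripper_width: 0.0005
gripper_force: 7.9
t: 20.72
position: [0.4671, 0.0796, 0.0694]
tcp_rot: [0.0, 0.015, 1.0, 0.0]
wrist_force: [-3.9, -0.7, 15.7]
gripper_width: 0.0006
gripper_force: 7.9
```

```bash

python3 -m crank '[[-0.004,0,-0.0002,0,0,0,0],[-0.004,0,-0.0002,0,0,0,0],[-0.004,0,-0.0002,0,0,0,0]]';  python3 chk.py 18 && python3 -m crank '[[-0.004,0,-0.0002,0,0,0,0],[-0.004,0,-0.0002,0,0,0,0],[-0.004,0,-0.0002,0,0,0,0]]'; python3 chk.py 18 && python3 -m crank '[[-0.004,0,-0.0002,0,0,0,0],[-0.004,0,-0.0002,0,0,0,0]]'
```

```text
t: 21.1
position: [0.4791, 0.0793, 0.0701]
tcp_rot: [0.0, 0.014, 1.0, 0.0]
wrist_force: [-5.0, -0.2, 15.1]
gripper_width: 0.0007
gripper_force: 7.8
t: 21.48
position: [0.4911, 0.079, 0.0707]
tcp_rot: [0.0, 0.014, 1.0, 0.0]
wrist_force: [-5.4, -0.4, 14.6]
gripper_width: 0.0002
gripper_force: 7.6
t: 21.72
position: [0.4991, 0.0788, 0.071]
tcp_rot: [0.0, 0.014, 1.0, 0.0]
wrist_force: [-4.9, -0.5, 14.4]
gripper_width: 0.0003
gripper_force: 7.5
```

```bash

python3 -m crank '[[-0.004,0,-0.0002,0,0,0,0],[-0.004,0,-0.0002,0,0,0,0],[-0.004,0,-0.0002,0,0,0,0]]';  python3 chk.py 18 && python3 -m crank '[[-0.003,0,-0.0001,0,0,0,0],[-0.003,0,-0.0001,0,0,0,0]]'; python3 chk.py 18 && python3 -m crank '[[-0.002,0,-0.0001,0,0,0,0],[-0.002,0,-0.0001,0,0,0,0]]'
```

```text
t: 22.1
position: [0.511, 0.0786, 0.0717]
tcp_rot: [0.0, 0.014, 1.0, 0.001]
wrist_force: [-5.1, -0.9, 14.0]
gripper_width: 0.0005
gripper_force: 7.3
t: 22.35
position: [0.5171, 0.0784, 0.0719]
tcp_rot: [0.0, 0.014, 1.0, 0.001]
wrist_force: [-4.3, -0.1, 15.1]
gripper_width: 0.0003
gripper_force: 7.4
t: 22.6
position: [0.521, 0.0783, 0.0721]
tcp_rot: [0.0, 0.014, 1.0, 0.001]
wrist_force: [-8.7, 0.6, 15.1]
gripper_width: 0.0006
gripper_force: 7.3
```

```bash

python3 -m crank '[[0.0005,0,-0.005,0,0,0,0],[0,0,-0.03,0,0,0,0],[0.05,0.03,-0.05,0,0,0,0],[0.04,0.05,-0.05,0,0,0,0],[0,0.05,0,0,0,0,0],[0,0.05,0,0,0,0,0],[0,0,0,0,0,0,0],[0,0,0,0,0,0,0]]'
python3 - <<'E'
from h import *
s=status.get_state(); p=get_image('top'); w=get_image('wrist')
B=[.4644,.0785,3.118,.05]
for y in (.035,0,-.035):
    print(y,[int(p['img'][(u:=proj(p,box2w(B,x,y,.0515)).round().astype(int))[1],u[0]].min()) for x in np.arange(-.09,.045,.004)])
a=cv2.resize(p['img'][165:280,150:235,::-1],None,fx=5,fy=5,interpolation=3); b=cv2.resize(w['img'][:,:,::-1],(370,278))
c=np.zeros((575,795,3),np.uint8); c[:a.shape[0],:a.shape[1]]=a; c[:278,425:]=b; cv2.imwrite('pics/f7.png',c)
E
```

```text
t: 23.6
position: [0.4533, 0.2421, 0.185]
tcp_rot: [-0.0, 0.015, 1.0, -0.001]
wrist_force: [0.5, 0.1, -0.9]
gripper_width: 0.0002
gripper_force: 0.0
0.035 [75, 72, 64, 95, 147, 200, 202, 202, 202, 200, 195, 185, 184, 184, 182, 180, 177, 178, 180, 180, 177, 177, 177, 178, 179, 176, 174, 177, 174, 157, 78, 52, 46, 44]
0 [74, 68, 54, 57, 131, 169, 185, 183, 183, 181, 181, 182, 181, 182, 181, 182, 183, 184, 186, 184, 183, 185, 182, 180, 179, 178, 178, 180, 180, 152, 111, 49, 44, 44]
-0.035 [82, 76, 66, 68, 102, 186, 189, 185, 181, 182, 183, 183, 181, 181, 184, 186, 186, 181, 179, 177, 177, 179, 180, 180, 182, 182, 182, 181, 177, 166, 93, 46, 46, 44]
```

View pics/f7.png

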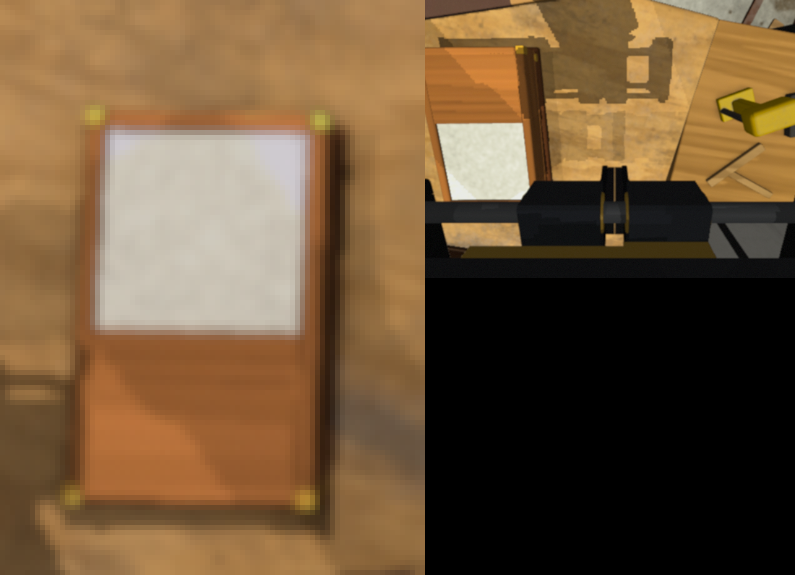

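The lid fills the whole window with no dark gap at the pocket end. I compare it with the first picture before handing in.

```bash
python3 - <<'E'
from h import *
p=get_image('top'); i0=cv2.imread('pics/top0.png')[:,:,::-1]
for c in(175,182,190,200,207): print(c,p['img'][184:198,c].min(1),i0[184:198,c].min(1))
E
```

```text
175 [ 85  83  76  66  60  71 107 157 189 200 201 194 187 184] [ 80  78  72  62  55  50  45  68 118 161 184 190 191 191]
182 [ 76  78  74  68  61  64  93 139 172 184 184 183 183 182] [ 72  72  70  64  58  52  47  64 114 158 182 190 191 191]
190 [ 77  75  70  62  55  56  82 130 169 184 185 185 183 182] [ 72  71  67  61  58  54  47  51  93 145 178 189 190 191]
200 [ 72  69  69  69  67  67  94 144 183 196 194 191 190 188] [ 68  65  64  64  62  57  48  44  80 135 174 189 191 191]
207 [ 80  75  72  67  63  66  94 145 186 199 202 202 202 202] [ 74  71  68  63  60  57  51  48  80 133 174 189 191 191]
```

```bash
python3 -c "
from cell import order; print(order.hand_in())"
```

```text
the job is handed in; nothing more can be done
None
```

I put the black loupe upright in the pocket, slid the lid fully shut over it by the last pictures, and handed the job in; the hand-in gave no verdict. Pressing forces I read stayed under about 18 N, and the clock read about 24 s.

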